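# Close up a row of printing blocks in the galley

## Robot

A 6-joint arm with a two-finger parallel gripper is mounted at the origin on the work surface. World frame = base frame: x ahead of the robot, y to its left, z up, the work surface at z = 0. Lengths are in mm, angles in rad, forces in N, time in s.
With the tool pointing down it reaches from about 275 to 825 mm from the base axis. Payload 5.2 kg.
Tool frame: the origin (TCP) lies at the very end of the fingers, on their centre line; the grasp point (between the pads) lies 19 mm behind it; z points along the fingers, y is the line along which they close (so a half turn about z gives the same grasp; the last joint's range is limited). The gripper opens to 93 mm and grips with 3 to 60 N. Pads are 15 mm wide; open, the fingers measure 128 mm over their backs; the gripper's body (75 mm by 188 mm) begins 65 mm behind the grasp point.
Start: joints at [-1.546, 0.259, 1.535, -0, 1.348, -0.203], TCP at [124.23, -535.791, 218.653] pointing down, gripper open.
Joint ranges: [-3.14, 3.14], [-0.91, 2.08], [0.19, 2.58], [-1.22, 4.36], [0.22, 2.71], [-3.12, 3.12]. Speed limits (rad/s): [2.57, 2.57, 3.14, 3.14, 3.14, 3.14].

## Interface

Orientations are given as [roll, pitch, yaw] about the fixed x, y, z axes, in that order (R = Rz(yaw) Ry(pitch) Rx(roll)).
In Python, from bench import robot gives the robot as it stands. The module is installed in compiled form; this text tells all that it offers. Calls block until the motion is done:
- robot.move_ptp(position, orientation): joint-space move of the TCP to a pose.
- robot.move_linear(position, ori=None, speed=150, f_stop=None): straight line of the TCP; ori=None keeps the orientation; speed is the mean speed in mm/s. With f_stop (N) it stops when the force on the tool has changed by that much, and returns True; else False.
- robot.move_j(angles): joint-space move.
- robot.move_gripper(opening): opening from 0.0 (shut) to 1.0 (fully open); the grip force is fixed at half the most; returns when the fingers have stopped.
- robot.sleep(seconds).
- robot.inverse_kinematics(position, orientation): joint angles nearest the present ones, or None.
- robot.get_image(name): name is "scene" or "top" or "wrist"; returns a dict with "img" (400x640x3 uint8, blue, green, red), "fovy" (degrees; the focal length in pixels is half the picture's height over the tangent of half this angle, whatever the lens; pixels are square), "cx", "cy" (the principal point, pixels), "k1" (the pictures are not rectified: a ray, as slopes to the right and down, at radius r is drawn at 1 + k1 r^2 times it, then the intrinsics apply), "eye" and "orientation" of the camera in the world. Camera axes: x right, y down, z forward; pixel columns grow to the right and rows downward; lengths in mm; the calibration is good to about 2 mm. A picture is of the moment at which its call begins. There is no depth.
A pose or a line that the arm cannot do raises robot.MotionError and nothing moves.
- robot.hand_in(): hands the job in; it is judged then, once.
Readings, each from a call of its own:
- robot.current_t(): time.
- robot.current_qpos(): joint angles.
- robot.current_joint_vel(): joint speeds.
- robot.current_joint_efforts(): joint torques, N m.
- robot.current_tcp_pos(): TCP position.
- robot.current_eef_rot(): TCP orientation.
- robot.current_contact_force(): force on the tool from outside, world axes, zero at the start.
- robot.current_ft_torque(): the same for the moment, N m.
- robot.current_gripper_width(): opening from 0.0 (shut) to 1.0 (fully open).
- robot.current_finger_force(): force on a finger pad.
Only numpy, scipy, OpenCV 4.12 (cv2) and the standard library are available. Lean on these libraries where they do the work, as an engineer would, in place of code of your own. Each camera call takes 0.05 s, during which the arm holds its last target. There are 200 camera calls.

## Task

Push the row of four printing blocks along the wooden galley as one train, without letting the row come apart, until it is tight against the end stop; then swing the wooden catch fully across the galley behind the row, up to its brass pin. Only push with the fingertips: do not lift or tip any block, leave the spare block, jar, brush pot and brush where they are, and finish clear of everything.

Things in the scene. Friction and masses are not known exactly. Their poses are not given: they have to be found in the camera images.
- galley: Fixed wooden channel, 380 mm along its x, 96 mm wide (y). Origin: centre of its underside, on the bench; z up, x points along the channel to the end stop. Floor 8 mm thick; side rails: inner faces at y = -30 and +30 mm, 18 mm thick, tops 22 mm above the bench. End stop 46 mm high, face at x = +170 mm; open at the other end (x = -190 mm).
- stop_face (a point): Middle of the end stop's face, 30 mm above the bench.
- block1: Printing block 1 of the row of four, block1 nearest the end stop, block4 last: light wood with a black 4 mm rubber pad (33 x 49 mm) on top, 40 mm along the channel (its x), 56 mm across, 45 mm high, about 90 g. Origin: centre of its underside; it lies on the galley floor, so its top is 53 mm above the bench. The blocks start touching one another. Home, its centre is at galley x = 150 mm.
- block2: Printing block 2 of the row of four, block1 nearest the end stop, block4 last: light wood with a black 4 mm rubber pad (33 x 49 mm) on top, 40 mm along the channel (its x), 56 mm across, 45 mm high, about 90 g. Origin: centre of its underside; it lies on the galley floor, so its top is 53 mm above the bench. The blocks start touching one another. Home, its centre is at galley x = 110 mm.
- block3: Printing block 3 of the row of four, block1 nearest the end stop, block4 last: light wood with a black 4 mm rubber pad (33 x 49 mm) on top, 40 mm along the channel (its x), 56 mm across, 45 mm high, about 90 g. Origin: centre of its underside; it lies on the galley floor, so its top is 53 mm above the bench. The blocks start touching one another. Home, its centre is at galley x = 70 mm.
- block4: Printing block 4 of the row of four, block1 nearest the end stop, block4 last: light wood with a black 4 mm rubber pad (33 x 49 mm) on top, 40 mm along the channel (its x), 56 mm across, 45 mm high, about 90 g. Origin: centre of its underside; it lies on the galley floor, so its top is 53 mm above the bench. The blocks start touching one another. Home, its centre is at galley x = 30 mm.
- catch (a joint): Angle (rad) of the wooden turn-button bar on the -y rail. 0 = fully open: points outwards and back, 55 degrees outside the galley's -x direction. Growing values turn it clockwise seen from above, back along the rail (0.96), then inwards to 2.531 = straight across, pointing along galley +y, at its hard stop. Starts between 0 and 0.6, stays where left, moves with under 2 N at its end.
- catch_pivot (a point): Catch's upright pivot axis, at galley x = -5, y = -39 mm, 32 mm above the bench. Closed, the bar rests on a brass pin (8 mm thick, top 38 mm above the bench) on the +y rail at galley x = 7 mm, and its face is then 7 mm behind the last block of a row that is home; a row that is not home is in its way.
- catch_tip (a point): Middle of the catch's free end, 85 mm from the pivot along the bar, 32 mm above the bench. It is the very end of the bar, which is round about its pivot, 16 mm wide and 20 mm high, from 22 to 42 mm above the bench.
- spare: Spare block like those of the row, standing on the bench on the +y side of the galley. Bystander. Origin: centre of its underside.
- jar: Paint jar, 60 mm wide, 80 mm high, on the bench on the +y side of the galley. Bystander. Origin: centre of its underside.
- pot: Blue ceramic pot, 72 mm wide, 85 mm high, with brushes reaching up to about 150 mm, beyond the end stop. Bystander. Origin: centre of its underside.
- brush: Brush, 170 mm long, lying flat on the bench along the galley on its -y side, near the end stop. Bystander. Origin: under its middle.
Mind the look-alikes: they are no part of the job. Leave any orange or turquoise look-alike of the block3 alone.

How it is judged (in metres and radians):
On the way, in this order (a step that is already met when the one before it is completed fails the run):
1. the row is tight against the end stop while the catch is still open (x of block1 in the frame of galley above 0.147 m and x of block2 in the frame of galley above 0.1063 m and x of block3 in the frame of galley above 0.0656 m and x of block4 in the frame of galley above 0.0249 m and z of each of block1, block2, block3, block4 in the frame of galley below 0.014 m and value of joint catch below 1.3 rad), for 0.2 s.
2. the catch is fully across behind the row (value of joint catch above 2.41 rad), for 0.2 s.
At the end, for the whole second after the job is handed in: All four blocks lie flat on the galley floor at rest, block1 within 3 mm of the end stop and block4 within 5.1 mm of its home place, and the catch stands across behind them at 2.41 rad or more (within 7 degrees of its hard stop) (x of block1 in the frame of galley above 0.147 m and x of block2 in the frame of galley above 0.1063 m and x of block3 in the frame of galley above 0.0656 m and x of block4 in the frame of galley above 0.0249 m and z of each of block1, block2, block3, block4 in the frame of galley below 0.014 m and value of joint catch above 2.41 rad and linear speed of each of block1, block2, block3, block4 below 0.01 m/s); the robot touches nothing.
It fails at once if a block of the row is lifted more than 6 mm or tipped more than 11 degrees (not (z of block1 in the frame of galley below 0.014 m) or not (z of block2 in the frame of galley below 0.014 m) or not (z of block3 in the frame of galley below 0.014 m) or not (z of block4 in the frame of galley below 0.014 m) or angle between any of block1, block2, block3, block4's own z axis and vertical above 0.2 rad).
It fails at once if the row comes apart: a gap of more than 10 mm between neighbours (distance between block1 and block2 above 0.05 m or distance between block2 and block3 above 0.05 m or distance between block3 and block4 above 0.05 m).
It fails at once if a bystander is moved more than 15 mm or tipped (distance of any of spare, jar, pot, brush from where it was at the start of the episode above 0.015 m or angle between any of spare, jar, pot's own z axis and vertical above 0.3 rad).
It also fails if it takes over 61 s, if anything falls off the work surface, if the arm or the gripper's body presses on something with over 40 N, if the wrist force passes 120 N, or if a joint passes its speed limit or range.

## Working session

There is one attempt and no reset: what is moved stays moved. The work goes in short steps, each a Python script; the robot and the scene stay as the last script left them, time stands still between calls to the robot, and variables do not carry over. Pictures are saved under pics/ and viewed, at most 10 in all, crops included, and the job is handed in when it is done.

```bash
mkdir -p pics; cat > h.py <<'E'
import numpy as np, cv2, pickle
from scipy.spatial.transform import Rotation as R
from bench import robot
def snap(n,f):
    d=robot.get_image(n); cv2.imwrite(f'pics/{f}.png',d['img']); pickle.dump(d,open(f'pics/{f}.pkl','wb')); return d
def rot(d):
    o=np.array(d['orientation']); return o if o.shape==(3,3) else R.from_euler('xyz',o).as_matrix()
def ray(d,u,v):
    f=200/np.tan(np.radians(d['fovy'])/2)
    p=np.array([(u-d['cx'])/f,(v-d['cy'])/f]); q=p.copy()
    for _ in range(20): q=p/(1+d['k1']*(q@q))
    return rot(d)@np.array([q[0],q[1],1.])
def onz(d,u,v,z):
    r=ray(d,u,v); e=np.array(d['eye']); return e+r*(z-e[2])/r[2]
def proj(d,P):
    f=200/np.tan(np.radians(d['fovy'])/2)
    c=rot(d).T@(np.array(P)-np.array(d['eye'])); q=c[:2]/c[2]; q=q*(1+d['k1']*(q@q)); return q*f+[d['cx'],d['cy']]
E
python3 - <<'E'
from h import *
for n in('top','scene'):
    d=snap(n,n+'0'); print(n,{k:v for k,v in d.items() if k!='img'})
E
```

```text
top {'fovy': 46.84119510694227, 'cx': 325.6857938896329, 'cy': 190.1558001137529, 'k1': -0.0010344399721906347, 'eye': array([400.62701771,  97.32597236, 973.38796512]), 'orientation': array([-2.96363167, -0.0218739 , -1.59071952])}
scene {'fovy': 55.86770041517815, 'cx': 323.9666591885447, 'cy': 200.90668406438903, 'k1': -0.04880943938723311, 'eye': array([899.7410147 , -54.00793479, 668.62955157]), 'orientation': array([-2.58303262,  0.006507  ,  1.13311343])}
```

View pics/top0.png

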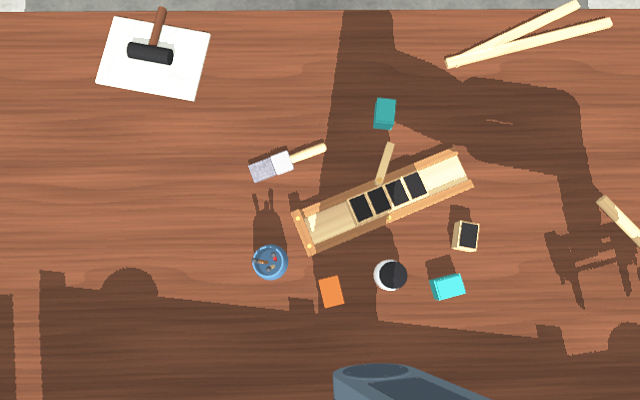

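View pics/scene0.png

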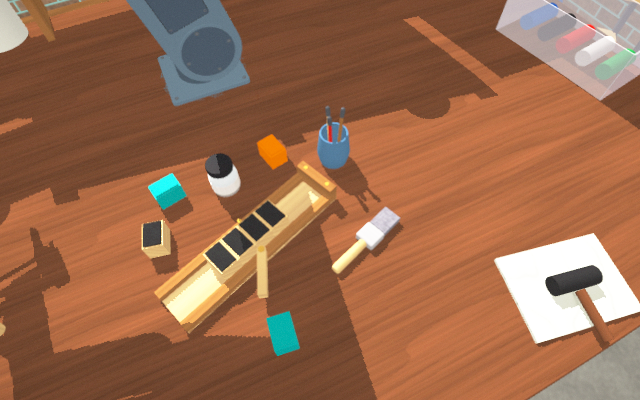

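The top view shows the row's pads at about (360,208), (379,201), (397,192) and (414,185). The end stop is at about (303,232) and the open end at about (462,168). The catch runs from about (380,183) to (389,143), and the spare, jar and cyan block are on the robot side. The scene view agrees. Next I'll zoom in and measure.

```bash
python3 - <<'E'
from h import *
d=pickle.load(open('pics/top0.pkl','rb')); im=d['img']
cv2.imwrite('pics/crop.png',cv2.resize(im[132:264,282:480],None,fx=4,fy=4,interpolation=cv2.INTER_CUBIC))
m=(im.max(2)<60).astype(np.uint8); 
roi=np.zeros_like(m); roi[160:232,335:440]=1
n,l,s,c=cv2.connectedComponentsWithStats(m*roi)
for i in range(1,n):
    if s[i,4]>40:
        r=cv2.minAreaRect(np.argwhere(l==i)[:,::-1].astype(np.float32)); print(s[i],c[i],onz(d,*c[i],53).round(1),np.round(r[1],1))
E
```

```text
[386 182   9  20  92] [390.89130435 189.33695652] [565.3 -58.7  53. ] [19.  8.]
[368 187  23  26 341] [378.81818182 199.74780059] [544.3 -33.2  53. ] [22.8 14.9]
[350 195  23  26 342] [360.70760234 207.35964912] [529.4   4.   53. ] [23.1 14.8]
```

View pics/crop.png

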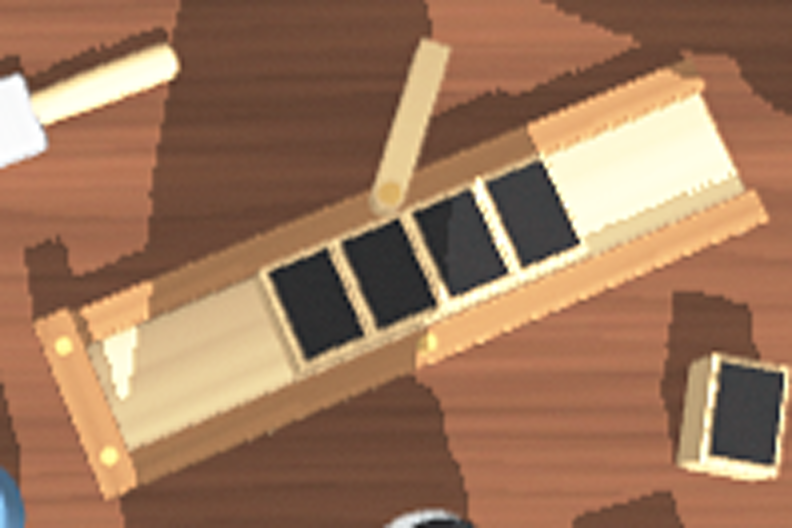

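The crop shows these features in crop pixels:
- pivot disc (388,193)
- brass pin (431,342)
- catch tip (435,43)
- pad centres from block1 (316,304) to block4 (533,213)
- stop inner top edge, about (75,308) to (135,480)

```bash
python3 - <<'E'
from h import *
d=pickle.load(open('pics/top0.pkl','rb')); im=d['img']
P=lambda c,z: onz(d,282+(c[0]+.5)/4-.5,132+(c[1]+.5)/4-.5,z)[:2]
m=(im.max(2)<85).astype(np.uint8); roi=np.zeros_like(m)
pts=np.int32([[348,203],[418,170],[430,192],[362,226]]); cv2.fillPoly(roi,[pts],1)
n,l,s,c=cv2.connectedComponentsWithStats(m*roi)
B=[]
for i in range(1,n):
    if s[i,4]>100: B.append(onz(d,*c[i],53)[:2]); print(s[i],c[i].round(1),B[-1].round(1))
F=dict(pivot=P((388,193),42),pin=P((431,342),38),tip=P((435,43),42),s1=P((75,308),46),s2=P((135,480),46),r1=P((703,93),22),r2=P((768,218),22))
b1=onz(d,360.7,207.36,53)[:2];b4=P((533,213),53)
ax=(b1-b4)/np.linalg.norm(b1-b4); yaw=np.arctan2(ax[1],ax[0]); print('yaw',yaw,np.linalg.norm(b1-b4))
ay=np.array([-ax[1],ax[0]])
# origin: y from block centres, x from pivot/pin
ox=np.mean([F['pivot']@ax+5,F['pin']@ax-7]); oy=np.mean([b1@ay,b4@ay])
O=ox*ax+oy*ay; print('O',O)
for k,v in dict(F,b1=b1,b4=b4).items(): print(k,v.round(1),'local',((v-O)@ax).round(1),((v-O)@ay).round(1))
q=np.array([[124,-535]])
E
```

```text
[404 173  23  25 334] [414.7 184.9] [ 573.8 -107.8]
[386 180  23  26 343] [396.7 192.3] [559.  -70.3]
[368 187  23  27 344] [379.1 200.4] [543.1 -33.7]
[351 196  22  26 330] [361.1 208.4] [527.4   3.3]
yaw 1.9475120663614849 120.66142687290171
O [549.47562277 -46.68980606]
pivot [587.6 -36.1] local -4.1 -39.3
pin [510.4 -55.5] local 6.1 39.6
tip [667.3 -64. ] local -59.4 -103.2
s1 [529.9 125.7] local 167.5 -45.2
s2 [442.9  96.7] local 172.6 46.3
r1 [ 643.4 -209.9] local -186.3 -27.3
r2 [ 575.  -239.7] local -188.8 47.3
b1 [529.4   4. ] local 54.5 0.0
b4 [ 573.8 -108.2] local -66.1 0.0
```

The measured points match the given geometry to within a few mm. I'll refine the pose with a rigid fit, then push.

```bash
cat > g.py <<'E'
from h import *
L=np.array([[-5,-39],[7,39],[170,-48],[170,48],[-190,-30],[-190,48]],float)
W=np.array([[587.6,-36.1],[510.4,-55.5],[529.9,125.7],[442.9,96.7],[643.4,-209.9],[575.,-239.7]])
l=L-L.mean(0); w=W-W.mean(0)
yaw=np.arctan2((l[:,0]*w[:,1]-l[:,1]*w[:,0]).sum(),(l*w).sum())
M=np.array([[np.cos(yaw),-np.sin(yaw)],[np.sin(yaw),np.cos(yaw)]])
O=W.mean(0)-M@L.mean(0)
def G(x,y,z): return [*(O+M@[x,y]),z]
def loc(p): return M.T@(np.array(p)[:2]-O)
E
python3 - <<'E'
from g import *
print(yaw,O,'res',(W-(L@M.T+O)).round(1).tolist())
for b in [(573.8,-107.8),(559,-70.3),(543.1,-33.7),(527.4,3.3)]: print(loc(b).round(1))
print(robot.current_eef_rot())
for y in(yaw,yaw-np.pi):
    for x in(-108,5): print(y,x,robot.inverse_kinematics(G(x,0,17),[np.pi,0,y]))
E
```

```text
1.945642118322096 [548.67287507 -46.14137365] res [[0.8, 0.4], [0.6, -1.6], [-1.2, -3.9], [1.1, 2.2], [-2.8, 2.1], [1.4, 0.8]]
[-66.6  -0.8]
[-26.3  -0.8]
[13.6  0.6]
[53.8  1.7]
[-3.14003017e+00 -3.67078208e-04  2.27820030e-01]
1.945642118322096 -108 [-0.42812594  0.55304473  1.62537809  0.          0.96316983 -0.80297173]
1.945642118322096 5 [-0.27916184  0.47194299  1.77617447  0.          0.89347519 -0.65400763]
-1.1959505352676971 -108 [-4.28125942e-01  5.53044729e-01  1.62537809e+00 -4.44089210e-16
  9.63169832e-01  2.33862092e+00]
-1.1959505352676971 5 [-2.79161842e-01  4.71942989e-01  1.77617447e+00 -4.44089210e-16
  8.93475193e-01  2.48758502e+00]
```

```bash
python3 - <<'E'
from g import *
o=[np.pi,0,yaw]
robot.move_gripper(0)
robot.move_ptp(G(-108,0,150),o)
print(robot.move_linear(G(-108,0,17),speed=120,f_stop=10),robot.current_tcp_pos(),robot.current_contact_force())
snap('scene','s1')
print(robot.move_linear(G(-88,0,17),speed=30,f_stop=15),loc(robot.current_tcp_pos()))
print(robot.move_linear(G(12,0,17),speed=35,f_stop=15),loc(robot.current_tcp_pos()),robot.current_contact_force(),robot.current_t())
snap('scene','s2')
E
```

```text
False [ 588.85346897 -146.93912132   17.82105889] [-1.38076634 -0.15545858 -0.28400054]
False [-87.61248124   0.10769775]
True [-1.29947565 -1.09355985] [ 0.31226588 -2.65410156  1.38047699] 8.1
```

```bash
python3 - <<'E'
from g import *
d=snap('top','t2')
cv2.imwrite('pics/t2c.png',np.hstack([cv2.resize(d['img'][132:264,282:432],None,fx=2.6,fy=2.6,interpolation=2),cv2.resize(pickle.load(open('pics/s2.pkl','rb'))['img'][150:282,200:350],None,fx=2.6,fy=2.6,interpolation=2)]))
E
```

```text
(no output)
```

View pics/t2c.png

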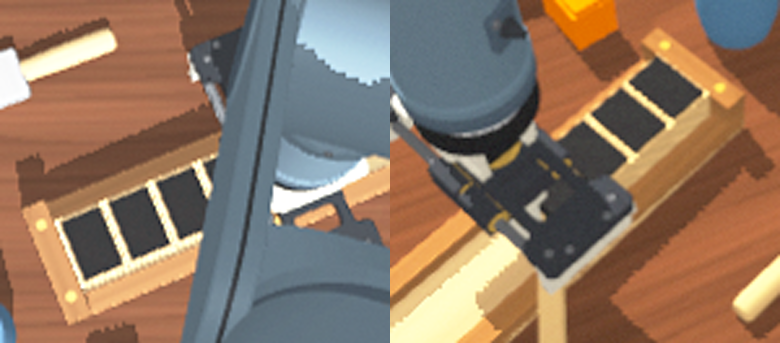

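The row looks tight against the stop: in the left half, block1's pad at (92,243) is next to the stop's inner edge at about (60,230). I'll press once more to confirm, then back off and measure.

```bash
python3 - <<'E'
from g import *
print(robot.move_linear(G(10,0,17),speed=20,f_stop=22),loc(robot.current_tcp_pos()),robot.current_contact_force())
robot.sleep(.3)
robot.move_linear(G(-25,0,17),speed=60)
robot.move_linear(G(-25,0,120),speed=150)
robot.move_ptp(G(-60,-130,150),[np.pi,0,yaw])
d=snap('top','t3'); im=d['img']; 
m=(im.max(2)<85).astype(np.uint8); roi=np.zeros_like(m)
cv2.fillPoly(roi,[np.int32([proj(d,G(x,y,53)) for x,y in[(8,-27),(169,-27),(169,27),(8,27)]])],1)
n,l,s,c=cv2.connectedComponentsWithStats(m*roi)
for i in range(1,n):
    if s[i,4]>40: print(s[i],loc(onz(d,*c[i],53)).round(1))
d=snap('scene','s3'); print(robot.current_t())
cv2.imwrite('pics/t3c.png',np.hstack([cv2.resize(im[132:264,282:432],None,fx=2.6,fy=2.6,interpolation=2),cv2.resize(d['img'][150:282,200:350],None,fx=2.6,fy=2.6,interpolation=2)]))
E
```

```text
True [-1.49599013 -1.60049797] [ 0.73697312 -2.67185502 -0.13312526]
[343 197  15  26 215] [72.5 -8.4]
[324 205  23  26 346] [109.1  -1.4]
[306 212  22  27 347] [149.   -1.2]
10.9583
```

View pics/t3c.png

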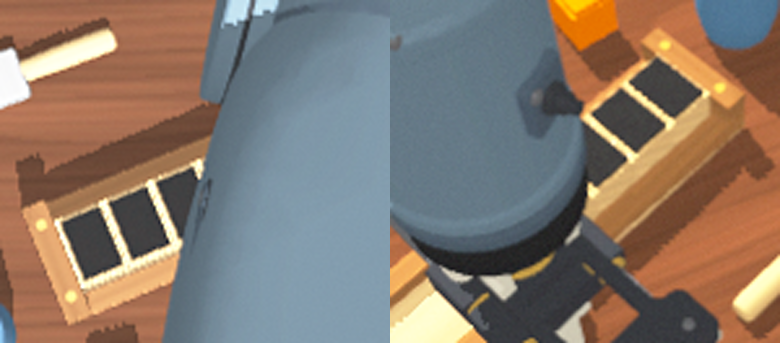

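```bash
python3 - <<'E'
from g import *
robot.move_ptp([250,-480,220],[np.pi,0,.9])
d=snap('top','t4'); im=d['img']; 
m=(im.max(2)<85).astype(np.uint8); roi=np.zeros_like(m)
cv2.fillPoly(roi,[np.int32([proj(d,G(x,y,53)) for x,y in[(8,-27),(169,-27),(169,27),(8,27)]])],1)
n,l,s,c=cv2.connectedComponentsWithStats(m*roi)
for i in range(1,n):
    if s[i,4]>40: print(s[i],loc(onz(d,*c[i],53)).round(1))
print(robot.current_t())
cv2.imwrite('pics/t4c.png',cv2.resize(im[132:264,282:480],None,fx=4,fy=4,interpolation=2))
E
```

```text
[360 189  23  27 346] [29.5 -2.5]
[342 197  23  27 363] [69.8 -1.4]
[324 205  23  27 362] [109.5  -0.9]
[306 212  23  27 363] [149.3  -0.6]
13.2167
```

View pics/t4c.png

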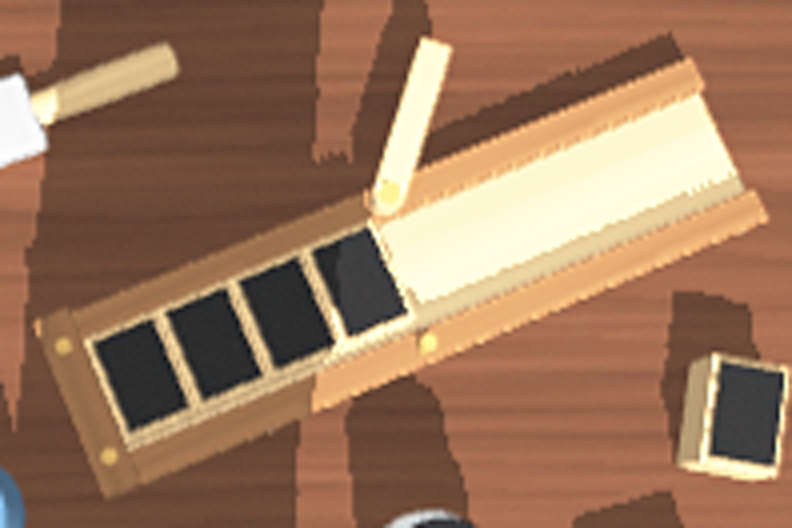

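All four blocks are home (149.3, 109.5, 69.8 and 29.5 mm), and the catch is still open with its tip at crop (435,43). Next is swinging the catch.

```bash
python3 - <<'E'
from g import *
o=[np.pi,0,yaw]; r=58
def C(th,extra=0,z=28):
    f=np.radians(235)-th; u=np.array([np.cos(f),np.sin(f)]); t=np.array([np.sin(f),-np.cos(f)])
    h=11*abs(t[0])+17.5*abs(t[1])
    c=np.array([-5,-39])+r*u-(8+h+extra)*t; return G(*c,z)
robot.move_ptp(C(.09,14,150),o)
print(robot.move_linear(C(.09,14),speed=120,f_stop=10))
for th in np.linspace(.15,2.35,14):
    if robot.move_linear(C(th),speed=90,f_stop=15): print('stop',th,robot.current_contact_force())
print(robot.move_linear(C(2.531,-9),speed=30,f_stop=8),loc(robot.current_tcp_pos()),robot.current_contact_force())
robot.sleep(.3)
p=loc(robot.current_tcp_pos())
robot.move_linear(G(p[0]-25,p[1],28),speed=80)
robot.move_linear(G(p[0]-25,p[1],150),speed=150)
robot.move_ptp([250,-480,220],[np.pi,0,.9])
d=snap('top','t5'); im=d['img'];
m=(im.max(2)<85).astype(np.uint8); roi=np.zeros_like(m)
cv2.fillPoly(roi,[np.int32([proj(d,G(x,y,53)) for x,y in[(8,-27),(169,-27),(169,27),(8,27)]])],1)
n,l,s,c=cv2.connectedComponentsWithStats(m*roi)
for i in range(1,n):
    if s[i,4]>40: print(s[i],loc(onz(d,*c[i],53)).round(1))
print(robot.current_t())
cv2.imwrite('pics/t5c.png',cv2.resize(im[132:264,282:480],None,fx=4,fy=4,interpolation=2))
E
```

```text
False
True [-24.01529576  16.73780108] [-0.56446683 -2.05887643  1.48612813]
[360 189  23  27 345] [29.5 -2.5]
[342 197  23  27 357] [69.6 -1.5]
[324 205  23  27 356] [109.4  -1.2]
[306 212  23  27 357] [149.2  -0.9]
24.6333
```

View pics/t5c.png

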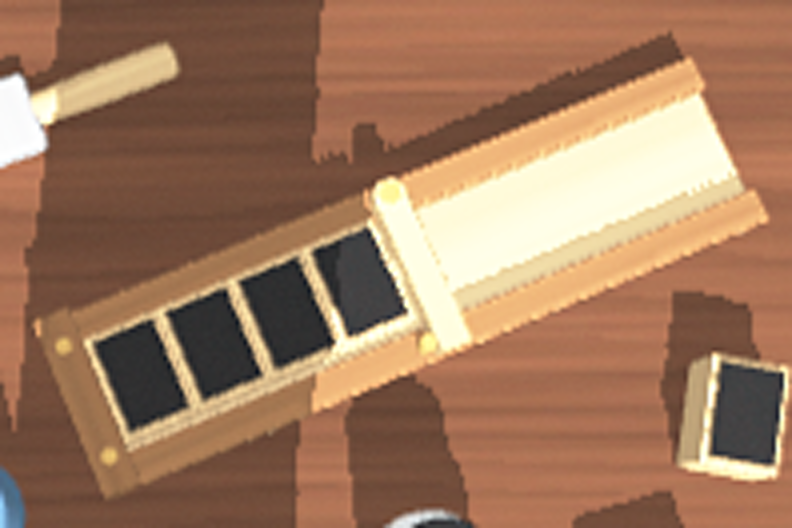

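The bar now runs straight across, from (388,193) to (455,345), and rests against the brass pin at (429,342). The row hasn't moved, and the spare and brush are where they started.

```bash
python3 -c "
from bench import robot
print(robot.hand_in())"
```

```text
the job is handed in; nothing more can be done
None
```

The job is handed in: the last picture shows the four blocks tight against the end stop and the catch fully across against its brass pin, with the arm clear at about 25 s of the 61 s limit, but the hand-in gave no verdict.

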